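# Sleeve the turntable and hold its index plunger out

### The job

Set up the turntable: of the three sleeves on the blue mat, take the one that closely fits the 16 mm steel pin in the middle of the orange hub (one is too narrow, one much too wide), slide it all the way down onto the hub and let go of it. Then pull the turntable's sprung index plunger fully up out of its hole by its red knob, and finish while still holding it there so that the disc could be turned. Leave the other sleeves and the loose things on the table where they are.

Things in the scene. Friction and masses are not known exactly. Their poses are not given: they have to be found in the camera images.
- turntable: Fixed round aluminium turntable, disc 260 mm across, its top 34 mm above the table, carrying an orange hub 110 mm across whose top is 42 mm above the table. Origin: on its axis, at table height; z up. Its yaw varies; its +y axis points from the centre to the index plunger, whose axis is 112 mm from the centre. A black bracket (32 mm wide, top 64 mm above the table) reaches in over the rim from outside and carries the plunger. The disc is locked and does not turn.
- pin_foot (a point): Centre of the steel pin where it leaves the orange hub's top, 42 mm above the table; the sleeve's lower end rests at this height. The pin is vertical, 16 mm in diameter and stands 46 mm above the hub; its top 12 mm taper from 16 to 6 mm in diameter.
- sleeve_12: Plain aluminium sleeve (tube), upright on the blue mat: bore 12 mm, outside diameter 28 mm, 40 mm tall, about 50 g. Too narrow for the pin. Origin: centre of its lower end; z along its axis, up. The three sleeves look alike and stand about 100 mm apart in any order.
- sleeve_18: Plain aluminium sleeve (tube), upright on the blue mat: bore 18 mm, outside diameter 34 mm, 40 mm tall, about 60 g. The one that fits the 16 mm pin closely. Origin: centre of its lower end; z along its axis, up. The three sleeves look alike and stand about 100 mm apart in any order.
- sleeve_24: Plain aluminium sleeve (tube), upright on the blue mat: bore 24 mm, outside diameter 40 mm, 40 mm tall, about 70 g. Far too loose on the pin. Origin: centre of its lower end; z along its axis, up. The three sleeves look alike and stand about 100 mm apart in any order.
- knob (a point): Red cylindrical knob on top of the index plunger, 26 mm in diameter, 24 mm tall. This point: centre of its underside, 80 mm above the table when the plunger is seated, so that its top is then at 104 mm; z up. Below it is a thin pin and a brass barrel 18 mm across, from 64 to 78 mm above the table, then the bracket's top at 64 mm: fingers can straddle knob and barrel.
- plunger (a joint): Travel of the index plunger in m: 0 seated (its tip 10 mm down in the disc's hole), 0.014 fully pulled straight up, at its stop. A spring pulls it back down with about 5.5 N when seated and 12 N at the stop; it snaps home when let go.
- mat: Fixed blue mat 260 x 150 mm, 3 mm thick, under the sleeves. Origin: centre of its underside, on the table; long side along its x.
- screwdriver: Loose screwdriver with a green handle, lying at the back of the table; to be left alone.
- riser: Loose aluminium block 50 x 50 x 40 mm at the back of the table; to be left alone. Origin: centre of its underside.
- lens_tube: Loose black lens tube, 46 mm across, 45 mm tall, standing on the right; to be left alone. Origin: centre of its underside.
- post: Loose steel post with a 40 mm round foot, 60 mm tall, standing on the right; to be left alone. Origin: centre of its underside.
Not all that is in view belongs to the job. What is shaped like the sleeve_18 but turquoise is not meant.

How it is judged (in metres and radians):
On the way, in this order (a step that is already met when the one before it is completed fails the run):
1. the 18 mm sleeve stands fully down on the hub, over the pin, let go of (horizontal distance between sleeve_18 and pin_foot below 0.004 m and z of sleeve_18 in the frame of pin_foot between -0.003 and 0.003 m and angle between sleeve_18's own z axis and vertical below 0.08 rad and contact force between the fingers and sleeve_18 below 0.3 N), for 0.3 s.
2. the plunger is pulled fully up by its knob and held (value of joint plunger above 0.012 m and contact force between the fingers and plunger above 2 N), for 0.3 s.
At the end, for the whole second after the job is handed in: The 18 mm sleeve is over the pin, its lower end within 3 mm of the hub's top and within 4 mm of the pin's axis, upright within 0.08 rad, not touched by the fingers; the plunger is held at more than 12 mm of its 14 mm travel by the fingers, which press on its knob with more than 2 N (all of step 1 and all of step 2); the arm keeps its last pose, push and grip.
It fails at once if another sleeve is shifted by more than 30 mm (distance of any of sleeve_12, sleeve_24 from where it was at the start of the episode above 0.03 m).
It fails at once if the screwdriver, block, lens tube or post is shifted by more than 30 mm (distance of any of screwdriver, riser, lens_tube, post from where it was at the start of the episode above 0.03 m).
It also fails if it takes over 48 s, if anything falls off the work surface, if the arm or the gripper's body presses on something with over 40 N, if the wrist force passes 120 N, or if a joint passes its speed limit or range.

### The arm

A 6-joint arm with a two-finger parallel gripper is mounted at the origin on the work surface. World frame = base frame: x ahead of the robot, y to its left, z up, the work surface at z = 0. Lengths are in mm, angles in rad, forces in N, time in s.
With the tool pointing down it reaches from about 400 to 825 mm from the base axis. Payload 7 kg.
Tool frame: the origin (TCP) lies on the centre line of the jaws, within the pads' length; the fingertips stand 17 mm ahead of it and the grasp point (between the pads) lies 2 mm behind it; z points along the fingers, y is the direction in which the jaws open and shut (so a half turn about z gives the same grasp; the last joint's range is limited). The gripper opens to 88 mm and grips with 3 to 60 N. Pads are 19 mm wide; open, the fingers measure 130 mm over their backs; the gripper's body (78 mm by 193 mm) begins 47 mm behind the grasp point.
Start: joints at [1.579, 0.359, 0.012, 0, -1.224, -0.288], TCP at [186.42, 648.724, 243.561] pointing down, gripper open.
Joint ranges: [-3.07, 3.07], [-1.43, 2.12], [-1.02, 1.25], [-3.03, 1.67], [-3.05, -0], [-3.03, 3.03]. Speed limits (rad/s): [2.39, 2.39, 3.01, 3.14, 3.14, 3.14].

### API

Orientations are given as [roll, pitch, yaw] about the fixed x, y, z axes, in that order (R = Rz(yaw) Ry(pitch) Rx(roll)).
In Python, from bench import * gives the robot as it stands.
- The arm moves only by the tool apply_moves, never from a script. Its argument "deltas" is a list of rows, each a list of 3 entries, a list of its own where there are three numbers: the closure, from 0 (fully open) to 1 (shut), then the shift along the tool's x, y, z in m, then the turn, a rotation vector about the tool's x, y, z in rad. In form: [[fingers, [dx, dy, dz], [ax, ay, az]], ...]. A call has 1 to 10 rows; each row is the pose to reach, as a shift and turn from the pose measured when the call began, along the tool's axes at that moment; what a row does not reach only later rows make up. A row lasts 1/12 s, in which the tool goes at most 41.7 mm and 7.16 degrees, less where a joint would pass 70% of its speed; a pose out of reach is approached as far as the arm can. A call with a gripper value outside its range is refused whole. The fingers move at their own pace and stop on an object; the grip force is fixed at half the most. Time passes only in rows, so rows that repeat a pose let the fingers close. It gives the time, the measured TCP pose, the force and the opening at its end, in the units of the state.
- read_state(): the state, without advancing time (a new reading comes with each control period).
- capture(name): name is "scene" or "top" or "wrist"; returns (picture, depth): 384x512x3 uint8, red, green, blue; 384x512 float32, mm along the optical axis (not along the pixel's ray), 0 where there is no reading.
- camera_model(name): a dict with "vfov" (degrees; the focal length in pixels is half the picture's height over the tangent of half this angle, whatever the lens; pixels are square), "cx", "cy" (the principal point, pixels), "R" (3x3) and "t" (3): a world point X has camera coordinates R X + t; the wrist camera has in their place "mount" (4x4, takes a point from camera to tool coordinates, whose origin is the TCP and whose axes are the flange's). Camera axes: x right, y down, z forward; pixel columns grow to the right and rows downward; lengths in mm; the calibration is good to about 2 mm. The wrist camera is an equidistant fisheye: a pixel r from the principal point sees the ray r / f radians off the axis. A picture is of the moment at which its call begins: read the wrist's pose just before it. camera_model takes no time and is no camera call.
- close_job(): hands the job in, once; it reports no verdict.
Trained networks look in the newest picture that a camera, given by its name, has taken for a name from the list of things; names that differ only in an ending like _2 or _b are one class to them, and where a whole thing is asked for, a point or a joint stands for the part that bears it (a point fixed in the world has none). Each returns a list of dicts, best first, with "score" (0 to 1); they miss things now and then, are a little off and sometimes report something else, mostly with a low value. They report only what shows in the picture. A call takes as long as a camera call. They do not tell look-alikes from the thing itself.
- cut_out(camera, query): "pixels" (384x512 bool, what is visible of it) and "rect" ([left, top, right, bottom] in pixels, round what is visible of it).
The state is a dict: "time": time; "q": joint angles; "joint_velocities": joint speeds; "effort": joint torques, N m; "tool_pos": TCP position; "tool_rot": TCP orientation; "wrist_force": force on the tool from outside, world axes, zero at the start; "moment": the same for the moment, N m; "grip_width": finger opening in mm.
Only numpy, scipy, OpenCV 4.12 (cv2) and the standard library are available. Lean on these libraries where they do the work, as an engineer would, in place of code of your own. Each camera call takes 0.05 s, during which the arm holds its last target.

## Working session

There is one attempt and no reset: what is moved stays moved. The work goes in short steps, Python scripts to look and compute and a tool call to move; the robot and the scene stay as the last step left them, time stands still between calls to the robot, and variables do not carry over. Pictures are saved under pics/ and viewed, and the job is handed in when it is done.

Besides the shell and the picture viewer there is one more tool, called by a JSON object that holds its "fn" and its "kwargs", one argument or row to a line. apply_moves: Moves the arm, as the interface text tells. Its arguments: {"type":"object","properties":{"deltas":{"type":"array","items":{"type":"array"}}},"required":["deltas"]}

```bash
mkdir -p pics
cat > h.py <<'E'
from bench import *
import numpy as np, cv2
def save(n,p,im,sc=1):
    im=im[...,::-1]
    if sc!=1: im=cv2.resize(im,None,fx=sc,fy=sc,interpolation=cv2.INTER_CUBIC)
    cv2.imwrite('pics/'+p,im)
def cloud(cam,D):
    m=camera_model(cam); f=192/np.tan(np.radians(m['vfov']/2))
    v,u=np.mgrid[0:384,0:512]
    P=np.stack([(u-m['cx'])/f*D,(v-m['cy'])/f*D,D],-1)
    R=np.array(m['R']);t=np.array(m['t'])
    W=(P-t)@R
    W[D<=0]=np.nan
    return W
E
python3 - <<'E'
from h import *
s=read_state();print(s)
for c in('scene','top'):
    im,d=capture(c);save(c,c+'0.png',im,1.5);np.savez(c+'0.npz',im=im,d=d)
    m=camera_model(c);print(c,m)
    for q in('sleeve_18','turntable','knob','mat'):
        for r in cut_out(c,q): 
            W=cloud(c,d)[r['pixels']];print(q,round(r['score'],2),np.round(r['rect']),np.round(np.nanmedian(W,0)))
print(camera_model('wrist'))
E
```

```text
{'time': 0.0, 'q': array([ 1.57910925e+00,  3.59377537e-01,  1.10505795e-02, -3.73163212e-04,
       -1.22411987e+00, -2.88079710e-01]), 'joint_velocities': array([-1.22627067e-03, -4.19524222e-04,  7.69922346e-05,  1.91953057e-04,
        3.63296350e-04, -3.13039472e-04]), 'effort': array([-6.83139187e-04, -5.82720852e+01,  2.93073517e+01,  6.99724406e+00,
        7.07796498e-03, -1.50551791e-04]), 'tool_pos': array([186.29061462, 648.28689085, 242.62097425]), 'tool_rot': array([ 3.13991050e+00, -1.32632952e-04, -2.79893756e-01]), 'wrist_force': array([-0.13584927,  0.61758337, -0.45904809]), 'moment': array([-0.00322377, -0.04387694,  0.01304572]), 'grip_width': 87.53090151923271}
scene {'vfov': 50.82548128236386, 'cx': 249.68123477815598, 'cy': 192.47241103779052, 'R': array([[-0.45641128,  0.88969147, -0.01174065],
       [ 0.75861931,  0.3822083 , -0.52764909],
       [-0.46495751, -0.24973168, -0.8493813 ]]), 't': array([ 394.08018228, -357.93582241, 1345.219765  ])}
sleeve_18 0.53 [222. 202. 236. 218.] [ 642. -185.   38.]
sleeve_18 0.51 [246. 152. 258. 172.] [ 483. -193.   32.
[... 805 characters left out ...]
468. -199.   41.]
turntable 0.88 [129. 170. 223. 255.] [522. 117.  35.]
knob 0.59 [138. 205. 147. 215.] [533. 220. 104.]
knob 0.21 [128. 172. 221. 260.] [522. 118.  35.]
mat 0.83 [257. 166. 306. 246.] [ 549. -220.    4.]
mat 0.25 [227. 129. 279. 137.] [ 803. -154.   24.]
{'vfov': 65.70646984690485, 'cx': 255.46212034070427, 'cy': 191.753345587761, 'mount': array([[ 1.69842457e-03, -9.52429400e-01, -3.04754579e-01,
         8.24093644e+01],
       [ 9.99997708e-01,  1.22036383e-03,  1.75915416e-03,
        -1.55563185e+00],
       [-1.30355868e-03, -3.04756869e-01,  9.52429290e-01,
        -1.40804970e+02],
       [ 0.00000000e+00,  0.00000000e+00,  0.00000000e+00,
         1.00000000e+00]])}
```

View pics/scene0.png

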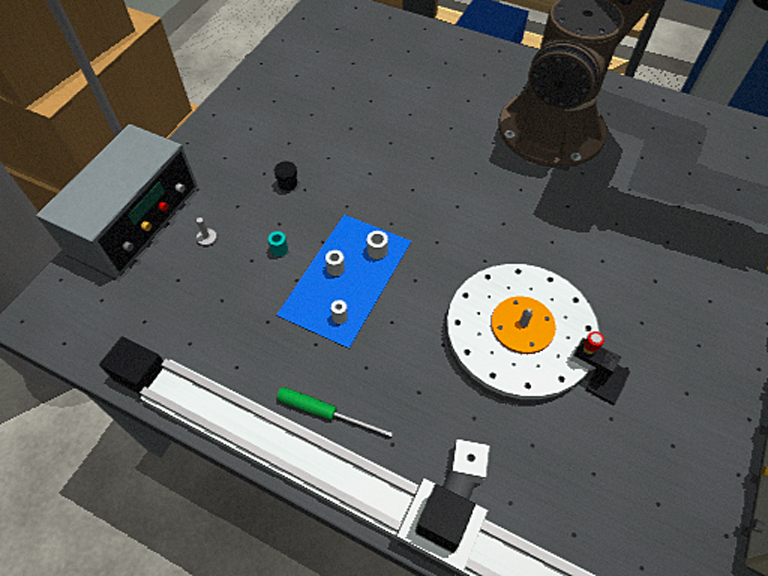

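View pics/top0.png

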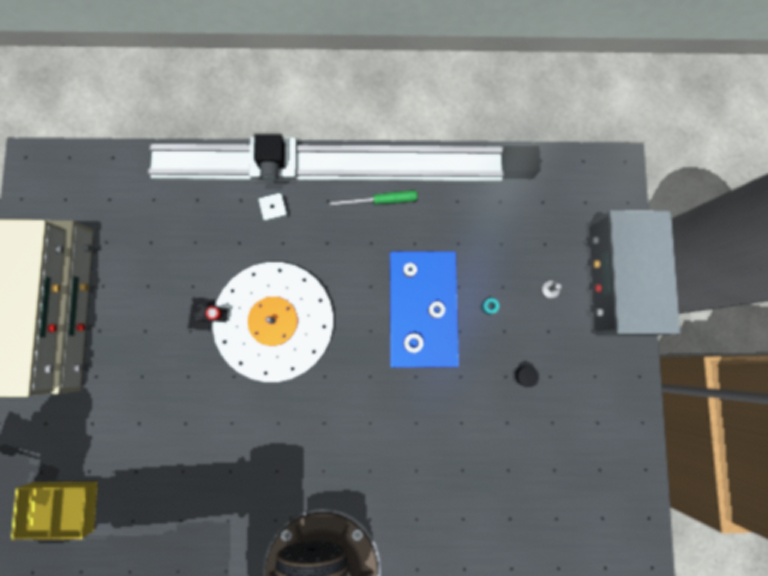

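The scene view (1.5x) shows three metallic sleeves on the blue mat at (339,311), (335,262) and (377,244), with the turquoise decoy off the mat at (277,242). The red knob is at (594,341). The top view shows the same sleeves at (410,269), (437,310) and (414,343). I'll size the sleeves next.

Run:
```python
from h import *
for c in('scene','top'):
    z=np.load(c+'0.npz');W=cloud(c,z['d'])
    m=(W[...,2]>36)&(W[...,2]<46)&(W[...,0]>420)&(W[...,0]<700)&(W[...,1]>-285)&(W[...,1]<-140)
    n,l,st,ce=cv2.connectedComponentsWithStats(m.astype(np.uint8))
    for i in range(1,n):
        if st[i,4]<8: continue
        P=W[l==i]; (x,y),r=cv2.minEnclosingCircle(P[:,:2].astype(np.float32))
        print(c,st[i],'xy',round(x),round(y),'OD',round(2*r,1),np.round(np.median(P[:,2]),1))
    # hub pin / knob / hub
    for nm,lo,hi,xr,yr in(('pin',60,92,(480,570),(80,160)),('knob',95,110,(480,620),(170,280))):
        m=(W[...,2]>lo)&(W[...,2]<hi)&(W[...,0]>xr[0])&(W[...,0]<xr[1])&(W[...,1]>yr[0])&(W[...,1]<yr[1])
        print(c,nm,m.sum(),np.round(W[m].mean(0)))
    hsv=cv2.cvtColor(z['im'],cv2.COLOR_RGB2HSV); m=(hsv[...,0]>10)&(hsv[...,0]<22)&(hsv[...,1]>150)&(np.abs(W[...,2]-42)<5)&(W[...,1]>50)&(W[...,1]<200)
    P=W[m][:,:2];(x,y),r=cv2.minEnclosingCircle(P.astype(np.float32));print('hub',x,y,r)
save('top','topc.png',np.load('top0.npz')['im'][160:255,245:335],6)
```

```text
scene [244 154  14  13 101] xy 475 -195 OD 42.0 41.5
scene [217 167  12  11  80] xy 547 -246 OD 36.6 41.7
scene [220 200  11  10  72] xy 636 -187 OD 29.6 42.5
scene pin 49 [526. 111.  76.]
scene knob 102 [536. 222. 103.]
hub 306.76837158203125 88.39242553710938 271.7340393066406
top [270 175   8   9  44] xy 635 -187 OD 27.7 42.6
top [286 201  11  10  55] xy 547 -245 OD 33.6 43.2
top [270 222  12  13  63] xy 474 -194 OD 39.2 42.8
top pin 23 [520. 110.  80.]
top knob 64 [533. 222. 104.]
hub 521.19873046875 112.9015121459961 51.53118896484375
```

View pics/topc.png

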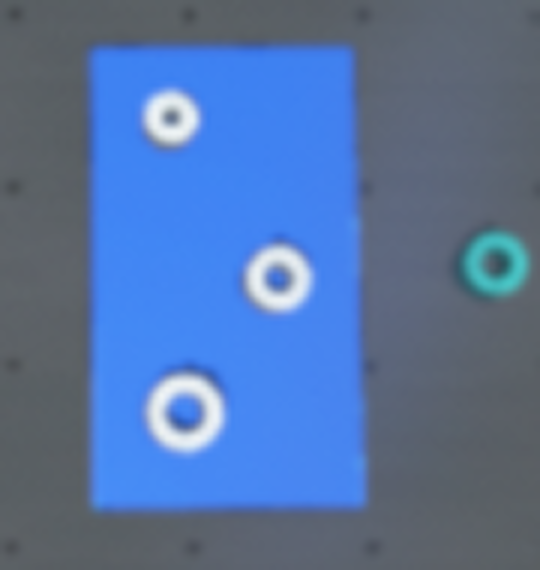

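The candidates in the crop are the top sleeve (171,117), OD about 28; the middle one (279,278), OD about 34–36; and the bottom one (186,411), OD about 40. The turquoise ring at (495,264) is the decoy. The middle sleeve at world (547,-246) is sleeve_18: its OD agrees in both cameras, its bore is intermediate, and it is metallic and on the mat. I'll move over to it with the jaws along x.

```bash
cat >> h.py <<'E'
from scipy.spatial.transform import Rotation as Ro
def rel(x,y,z,yaw,roll=np.pi,pitch=0):
    s=read_state();R=Ro.from_euler('xyz',s['tool_rot']);T=Ro.from_euler('xyz',[roll,pitch,yaw])
    d=R.inv().apply(np.array([x,y,z])-s['tool_pos'])/1000
    print('t',round(s['time'],2),'d',np.round(d,4),'r',np.round((R.inv()*T).as_rotvec(),4),'F',np.round(s['wrist_force'],1),'w',round(s['grip_width'],1),np.round(s['tool_pos'],1),np.round(s['q'],2))
E
python3 - <<'E'
from h import *
rel(540,110,240,-np.pi/2)
E
```

```text
t 0.5 d [0.4886 0.4201 0.0036] r [ 0.    -0.     1.291] F [ 0.2 -0.1  0.1] w 87.7 [186.4 648.7 243.5] [ 1.58  0.36  0.01 -0.   -1.22 -0.29]
```

{"fn": "apply_moves", "kwargs": {
  "deltas": [
    [0, [0.03, 0.026, 0], [0, 0, 0.08]],
    [0, [0.06, 0.052, 0], [0, 0, 0.16]],
    [0, [0.09, 0.078, 0], [0, 0, 0.24]],
    [0, [0.12, 0.104, 0], [0, 0, 0.32]],
    [0, [0.15, 0.13, 0], [0, 0, 0.4]],
    [0, [0.18, 0.156, 0], [0, 0, 0.48]],
    [0, [0.21, 0.182, 0], [0, 0, 0.56]],
    [0, [0.24, 0.208, 0], [0, 0, 0.65]],
    [0, [0.27, 0.234, 0], [0, 0, 0.73]],
    [0, [0.3, 0.26, 0], [0, 0, 0.81]]
  ]
}}

```text
time: 1.33
tool_pos: [403.6, 314.2, 244.0]
tool_rot: [-3.141, 0.0, -1.093]
wrist_force: [1.2, 0.5, 0.1]
grip_width: 87.5
```

Run:
```python
from h import *
rel(540,110,240,-np.pi/2)
rel(547,-246,180,-np.pi/2)
```

```text
t 1.33 d [ 0.2441 -0.0273  0.0039] r [-0.0007  0.0006  0.4774] F [1.2 0.5 0.1] w 87.5 [403.6 314.2 244. ] [ 1.05  0.09 -0.34  0.   -1.14 -0.57]
t 1.33 d [0.5635 0.1301 0.0636] r [-0.0007  0.0006  0.4774] F [1.2 0.5 0.1] w 87.5 [403.6 314.2 244. ] [ 1.05  0.09 -0.34  0.   -1.14 -0.57]
```

{"fn": "apply_moves", "kwargs": {
  "deltas": [
    [0, [0.038, 0.002, 0], [0, 0, 0.06]],
    [0, [0.076, 0.006, 0], [0, 0, 0.12]],
    [0, [0.114, 0.012, 0], [0, 0, 0.18]],
    [0, [0.152, 0.02, 0], [0, 0, 0.24]],
    [0, [0.19, 0.03, 0], [0, 0, 0.3]],
    [0, [0.228, 0.04, 0], [0, 0, 0.36]],
    [0, [0.266, 0.05, 0], [0, 0, 0.42]],
    [0, [0.304, 0.06, 0], [0, 0, 0.477]],
    [0, [0.342, 0.07, 0], [0, 0, 0.477]],
    [0, [0.38, 0.082, 0.005], [0, 0, 0.477]]
  ]
}}

```text
time: 2.17
tool_pos: [506.1, -62.8, 240.0]
tool_rot: [-3.138, 0.001, -1.57]
wrist_force: [1.6, 1.4, -0.4]
grip_width: 87.4
```

Run:
```python
from h import *
rel(547,-246,180,-np.pi/2)
```

```text
t 2.17 d [ 0.1833 -0.0406  0.0599] r [-0.0032  0.001   0.0005] F [ 1.6  1.4 -0.4] w 87.4 [506.1 -62.8 240. ] [ 0.26  0.09 -0.35 -0.   -1.13 -0.26]
```

{"fn": "apply_moves", "kwargs": {
  "deltas": [
    [0, [0.037, -0.008, 0.01], [0, 0, 0]],
    [0, [0.074, -0.016, 0.02], [0, 0, 0]],
    [0, [0.111, -0.024, 0.033], [0, 0, 0]],
    [0, [0.148, -0.032, 0.047], [0, 0, 0]],
    [0, [0.183, -0.041, 0.06], [0, 0, 0]],
    [0, [0.183, -0.041, 0.06], [0, 0, 0]],
    [0, [0.183, -0.041, 0.06], [0, 0, 0]],
    [0, [0.183, -0.041, 0.06], [0, 0, 0]]
  ]
}}

```text
time: 2.83
tool_pos: [547.2, -246.0, 179.8]
tool_rot: [-3.139, 0.001, -1.571]
wrist_force: [-0.3, 1.1, -0.5]
grip_width: 87.9
```

```bash
cat >> h.py <<'E'
def wcloud(s,D):
    m=camera_model('wrist'); f=192/np.tan(np.radians(m['vfov']/2))
    v,u=np.mgrid[0:384,0:512]; dx=u-m['cx'];dy=v-m['cy'];r=np.hypot(dx,dy);th=r/f
    k=np.where(r>0,np.tan(th)/np.maximum(r,1e-9),1/f)
    P=np.stack([dx*k*D,dy*k*D,D],-1)
    M=np.array(m['mount']);P=P@M[:3,:3].T+M[:3,3]
    W=Ro.from_euler('xyz',s['tool_rot']).apply(P.reshape(-1,3)).reshape(P.shape)+s['tool_pos']
    W[D<=0]=np.nan
    return W
def fitc(P,lim=None):
    from scipy.optimize import least_squares
    h=cv2.convexHull(P.astype(np.float32))[:,0]
    f=least_squares(lambda a:np.hypot(h[:,0]-a[0],h[:,1]-a[1])-a[2],[*P.mean(0),15],loss='soft_l1')
    return f.x
E
python3 - <<'E'
from h import *
s=read_state();im,d=capture('wrist');save('w','w1.png',im,1.5);np.savez('w1.npz',im=im,d=d)
W=wcloud(s,d);rel(547,-246,180,-np.pi/2)
m=(W[...,2]>38)&(W[...,2]<48)
n,l,st,ce=cv2.connectedComponentsWithStats(m.astype(np.uint8))
for i in range(1,n):
    if st[i,4]<80: continue
    P=W[l==i];x,y,r=fitc(P[:,:2]); print(st[i],ce[i],'c',round(x,1),round(y,1),'OD',round(2*r,1),'z',np.median(P[:,2]))
    # inner hole
    u,v=ce[i].astype(int);a=st[i,4];print('area',a)
E
```

```text
t 2.88 d [0.0006 0.0005 0.0003] r [-0.0037  0.001   0.0007] F [-0.5  0.7 -0.3] w 87.7 [ 547.5 -245.4  180.3] [-0.1   0.28 -0.25 -0.   -1.04  0.1 ]
[380   0  41  24 772] [401.38341969   9.70854922] c 402.1 -438.3 OD 45.6 z 44.644903706112615
area 772
[  0   6   8  61 308] [ 2.56168831 34.8538961 ] c 1033.1 -438.0 OD 362.7 z 42.82546947650809
area 308
[231  45  35  34 651] [247.906298    61.59907834] c 554.4 -363.9 OD 32.5 z 39.59287654261664
area 651
[241 169  34  33 661] [257.50529501 185.09833585] c 545.3 -244.6 OD 33.0 z 42.34094800423071
area 661
[307 215  37  35 504] [321.66666667 229.73015873] c 473.0 -193.1 OD 39.2 z 42.217785657826155
area 504
```

View pics/w1.png

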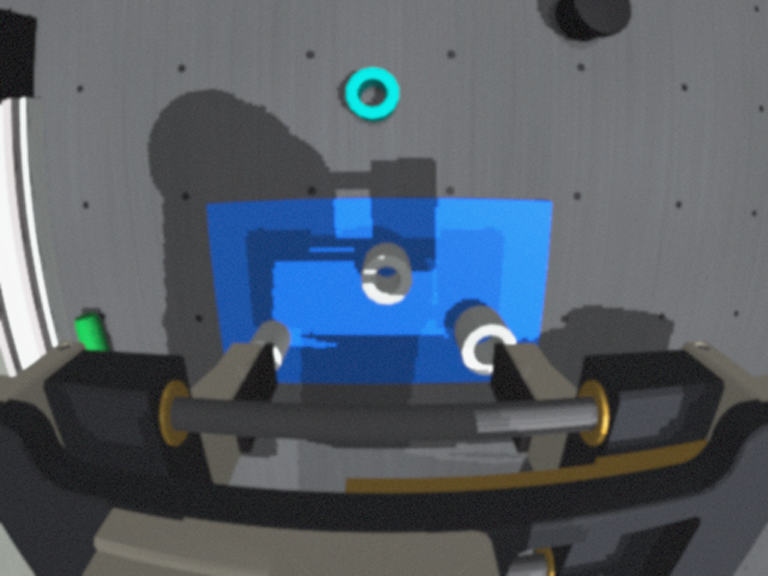

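The wrist view shows the middle sleeve at (386,273), between the jaws' line, and sleeve_24 at (487,345). Its fitted position is (545.3,-244.6) with OD 33, which agrees with the fixed cameras. I'll descend and grip.

{"fn": "apply_moves", "kwargs": {
  "deltas": [
    [0, [0, 0.001, 0.035], [0, 0, 0]],
    [0, [0, 0.001, 0.07], [0, 0, 0]],
    [0, [0, 0.001, 0.105], [0, 0, 0]],
    [0, [0, 0.001, 0.135], [0, 0, 0]],
    [0, [0, 0.001, 0.151], [0, 0, 0]],
    [0, [0, 0.001, 0.152], [0, 0, 0]],
    [0, [0, 0.001, 0.152], [0, 0, 0]],
    [0.3, [0, 0.001, 0.152], [0, 0, 0]],
    [0.5, [0, 0.001, 0.152], [0, 0, 0]],
    [1, [0, 0.001, 0.152], [0, 0, 0]]
  ]
}}

```text
time: 3.72
tool_pos: [548.3, -245.1, 30.3]
tool_rot: [-3.135, 0.001, -1.57]
wrist_force: [-0.0, -1.2, -0.2]
grip_width: 72.9
```

{"fn": "apply_moves", "kwargs": {
  "deltas": [
    [1, [0, 0, 0], [0, 0, 0]],
    [1, [0, 0, 0], [0, 0, 0]],
    [1, [0, 0, 0], [0, 0, 0]],
    [1, [0, 0, 0], [0, 0, 0]],
    [1, [0, 0, 0], [0, 0, 0]]
  ]
}}

```text
time: 4.13
tool_pos: [548.2, -245.2, 30.3]
tool_rot: [-3.135, 0.001, -1.57]
wrist_force: [0.5, 0.2, 0.2]
grip_width: 39.8
```

{"fn": "apply_moves", "kwargs": {
  "deltas": [
    [1, [0, 0, 0], [0, 0, 0]],
    [1, [0, 0, 0], [0, 0, 0]],
    [1, [0, 0, 0], [0, 0, 0]],
    [1, [0, 0, 0], [0, 0, 0]],
    [1, [0, 0, 0], [0, 0, 0]]
  ]
}}

```text
time: 4.55
tool_pos: [547.9, -245.2, 30.2]
tool_rot: [-3.135, 0.001, -1.57]
wrist_force: [-1.1, -0.8, 1.7]
grip_width: 32.5
```

Run:
```python
from h import *
rel(546,-245,130,-np.pi/2)
```

```text
t 4.55 d [-0.0003  0.0013 -0.0998] r [-0.0063  0.0006  0.001 ] F [-1.1 -0.8  1.7] w 32.5 [ 547.9 -245.2   30.2] [-0.1   0.45 -0.4  -0.   -0.71  0.1 ]
```

{"fn": "apply_moves", "kwargs": {
  "deltas": [
    [1, [0, 0, -0.01], [0, 0, 0]],
    [1, [0, 0, -0.03], [-0.003, 0, 0]],
    [1, [0, 0, -0.06], [-0.006, 0, 0]],
    [1, [0, 0, -0.09], [-0.006, 0, 0]],
    [1, [0, 0, -0.12], [-0.006, 0, 0]],
    [1, [0, 0, -0.12], [-0.006, 0, 0]],
    [1, [0, 0, -0.12], [-0.006, 0, 0]]
  ]
}}

```text
time: 5.13
tool_pos: [548.6, -245.4, 153.1]
tool_rot: [-3.136, -0.0, -1.57]
wrist_force: [-0.6, 0.7, -2.3]
grip_width: 32.7
```

Run:
```python
from h import *
rel(523,111,150,-np.pi/2)
s=read_state();im,d=capture('wrist');save('w','w2.png',im,1.5);np.savez('w2.npz',im=im,d=d)
W=wcloud(s,d)
m=(np.abs(W[...,0]-s['tool_pos'][0])<30)&(np.abs(W[...,1]-s['tool_pos'][1])<30)&(W[...,2]>100)
v,u=np.where(m);print(m.sum(),u.min(),u.max(),v.min(),v.max(),np.round(np.nanpercentile(W[m],[0,5,50,95,100],axis=0),1))
rel(523,111,150,-np.pi/2)
im,d=capture('scene');save('w','s2.png',im[100:300,120:440],2.4)
```

```text
t 5.13 d [-0.3564  0.0252  0.003 ] r [-0.0057 -0.0001  0.0013] F [-0.6  0.7 -2.3] w 32.7 [ 548.6 -245.4  153.1] [-0.1   0.31 -0.28 -0.   -0.98  0.1 ]
25552 125 371 212 383 [[ 518.6 -275.4  126. ]
 [ 522.7 -273.9  146.9]
 [ 549.5 -268.9  234.1]
 [ 575.2 -248.7  252.2]
 [ 578.6 -227.9  255.4]]
t 5.18 d [-0.3562  0.0242  0.0016] r [-0.0027  0.0007  0.0009] F [ 0.2 -0.2 -0.8] w 32.5 [ 547.5 -245.2  151.4] [-0.1   0.31 -0.28 -0.   -0.97  0.1 ]
```

View pics/w2.png

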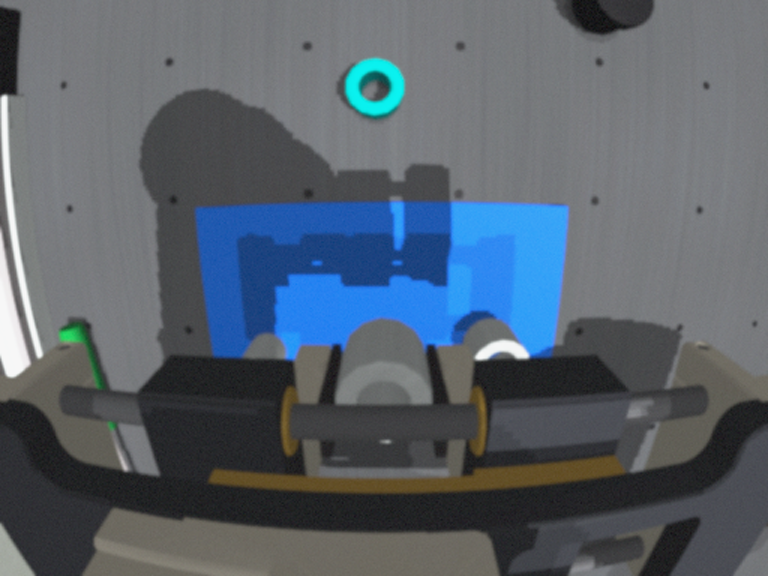

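View pics/s2.png

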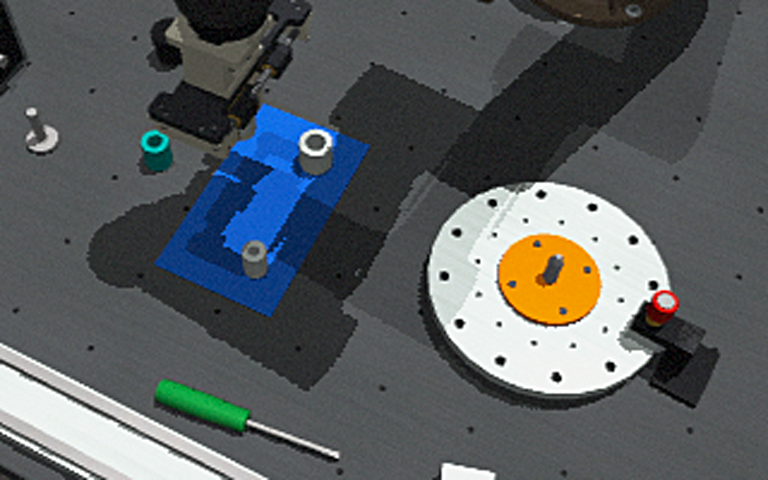

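The wrist view shows sleeve_18 held between the pads at (383,375), and the mat view shows the other two undisturbed at (254,258) and (316,150). I'll carry it past the pin so the wrist camera can see the pin.

{"fn": "apply_moves", "kwargs": {
  "deltas": [
    [1, [-0.03, 0.002, 0], [0, 0, 0]],
    [1, [-0.07, 0.004, 0], [0, 0, 0]],
    [1, [-0.11, 0.007, 0], [0, 0, 0]],
    [1, [-0.15, 0.01, 0], [0, 0, 0]],
    [1, [-0.19, 0.013, 0], [0, 0, 0]],
    [1, [-0.23, 0.016, 0], [0, 0, 0]],
    [1, [-0.27, 0.019, 0], [0, 0, 0]],
    [1, [-0.31, 0.022, 0], [0, 0, 0]],
    [1, [-0.35, 0.024, 0], [0, 0, 0]],
    [1, [-0.39, 0.025, 0], [0, 0, 0]]
  ]
}}

```text
time: 6.07
tool_pos: [520.2, 146.5, 149.5]
tool_rot: [3.14, -0.0, -1.57]
wrist_force: [1.2, -1.2, -0.7]
grip_width: 32.8
```

{"fn": "apply_moves", "kwargs": {
  "deltas": [
    [1, [-0.035, 0, 0], [0, 0, 0]],
    [1, [-0.035, 0, 0], [0, 0, 0]],
    [1, [-0.035, 0, 0], [0, 0, 0]],
    [1, [-0.035, 0, 0], [0, 0, 0]],
    [1, [-0.035, 0, 0], [0, 0, 0]]
  ]
}}

```text
time: 6.48
tool_pos: [519.7, 180.4, 148.8]
tool_rot: [3.139, -0.001, -1.571]
wrist_force: [-0.4, -0.6, -1.3]
grip_width: 32.8
```

Run:
```python
from h import *
s=read_state();im,d=capture('wrist');save('w','w3.png',im,1.5);np.savez('w3.npz',im=im,d=d,p=s['tool_pos'],r=s['tool_rot'])
rel(523,111,150,-np.pi/2)
W=wcloud(s,d)
# pin slices
for a,b in((50,60),(60,70),(70,76),(77,83),(83,92)):
    m=(W[...,2]>a)&(W[...,2]<b)&(abs(W[...,0]-523)<25)&(abs(W[...,1]-111)<25);P=W[m]
    if len(P): print(a,b,len(P),np.round(P.min(0),1),np.round(P.max(0),1),np.round(np.median(P,0),1))
hsv=cv2.cvtColor(im,cv2.COLOR_RGB2HSV); m=(hsv[...,0]>8)&(hsv[...,0]<24)&(hsv[...,1]>150)&(np.abs(W[...,2]-42)<5)&(W[...,1]>30)&(W[...,1]<180)
P=W[m];print('hub',len(P),fitc(P[:,:2]),np.median(P[:,2]))
```

```text
t 6.53 d [ 0.0693 -0.0031 -0.0009] r [ 0.0023 -0.0008 -0.0005] F [-0.3 -0.9 -0.8] w 32.8 [519.9 180.3 149. ] [ 0.69  0.24 -0.39 -0.   -0.94 -0.69]
50 60 4 [515.7 105.9  51. ] [523.5 106.8  60. ] [519.9 106.1  55.6]
60 70 8 [512.9 105.7  61. ] [524.8 110.2  68.6] [519.6 106.5  64.8]
70 76 22 [513.2 105.5  70.4] [528.2 121.4  76. ] [521.8 109.1  75.4]
77 83 180 [512.5 106.1  77. ] [527.4 121.2  83. ] [520.3 112.3  79.8]
83 92 150 [514.8 109.4  83. ] [525.1 118.5  90.1] [520.3 113.3  86.4]
hub 12021 [520.30625622 113.64221786  53.81432985] 41.65207710127889
```

View pics/w3.png

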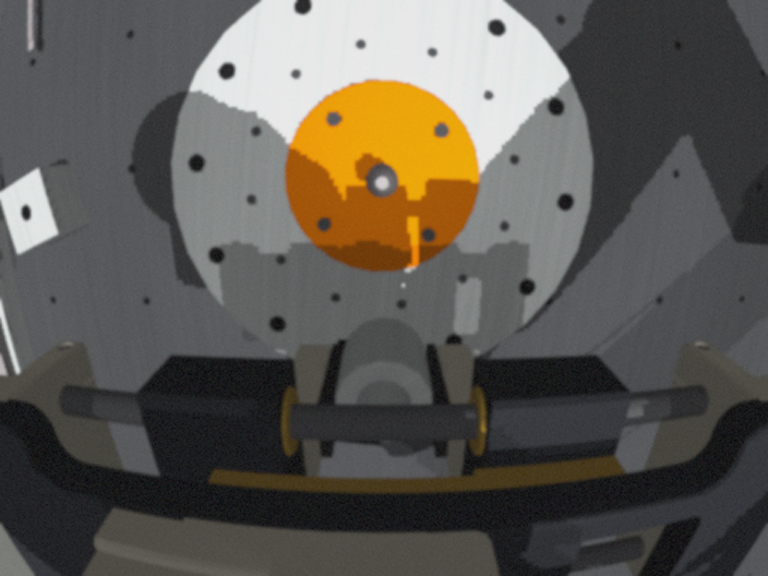

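Run:
```python
from h import *
from scipy.optimize import least_squares
z=np.load('w3.npz');s=dict(tool_pos=z['p'],tool_rot=z['r'])
W=wcloud(s,z['d']);T=s['tool_pos'];v,u=np.mgrid[0:384,0:512]
m=(u>226)&(u<284)&(v>208)&(v<280)&(abs(W[...,0]-T[0])<20)&(abs(W[...,1]-T[1])<22)&(W[...,2]>115)&(W[...,2]<170)
P=W[m]; print(len(P),P.min(0),P.max(0))
for a in range(118,166,4):
    k=(P[:,2]>a)&(P[:,2]<=a+4);Q=P[k]
    if len(Q)>8:print(a,len(Q),np.round(Q.min(0)-T,1),np.round(Q.max(0)-T,1))
Q=P[(P[:,2]>126)&(P[:,2]<158)]
f=least_squares(lambda a:np.hypot(Q[:,0]-a[0],Q[:,1]-a[1])-17,[T[0],T[1]],loss='soft_l1');print('outer fit rel tool',f.x-T[:2], np.sqrt(np.mean(f.fun**2)))
# hub hull hue pixel circle fit and pin with R=8
A=W[(W[...,2]>48)&(W[...,2]<77)&(abs(W[...,0]-520)<15)&(abs(W[...,1]-112)<15)]
f=least_squares(lambda a:np.hypot(A[:,0]-a[0],A[:,1]-a[1])-8,[520,113],loss='soft_l1');print('pin',len(A),f.x)
B=W[(W[...,2]>77)&(W[...,2]<90)&(abs(W[...,0]-520)<15)&(abs(W[...,1]-112)<15)]
f=least_squares(lambda a:np.hypot(B[:,0]-a[0],B[:,1]-a[1])-(8-(B[:,2]-a[2])*5/12),[520,113,76],loss='soft_l1');print('cone',len(B),f.x)
tip=B[B[:,2]>87];print('tip',len(tip),tip.mean(0))
```

```text
2905 [502.99305353 163.87777076 121.9783128 ] [536.25165296 191.29874442 163.04813054]
122 99 [-16.7 -16.1 -26.5] [ 16.4  -1.4 -22.8]
126 130 [-16.4 -16.1 -22.8] [ 16.2  10.  -18.8]
130 206 [-16.7 -16.2 -18.8] [ 16.5  10.2 -14.8]
134 227 [-16.4 -16.3 -14.8] [ 16.3  10.3 -10.8]
138 254 [-16.  -16.6 -10.8] [15.8 10.9 -6.8]
142 258 [-15.5 -15.9  -6.8] [15.2 10.9 -2.8]
146 239 [-15.3 -16.4  -2.8] [14.9  9.6  1.2]
150 219 [-14.7 -16.1   1.2] [14.6  7.1  5.2]
154 199 [-14.4 -16.4   5.2] [14.3  4.6  9.2]
158 1019 [-14.3 -16.2   9.2] [14.3  1.8 13.2]
162 54 [-13.5 -15.4  13.2] [13.5 -0.6 14.2]
outer fit rel tool [-0.42452701  0.93835686] 4.024032097977683
pin 64 [520.20549816 113.64624618]
cone 329 [520.16088182 113.5546504   75.06673313]
tip 55 [520.26755079 113.24749245  87.7092258 ]
```

The wrist view shows the pin tip at (381,181) on the hub, and the held sleeve at (383,375). Pin axis is about (520.3,113.6), and the sleeve sits (≈0,+0.7) from the TCP, with its bottom 27 below.

{"fn": "apply_moves", "kwargs": {
  "deltas": [
    [1, [0.03, -0.001, 0], [0, 0, 0]],
    [1, [0.06, -0.001, 0.005], [0, 0, 0]],
    [1, [0.067, -0.001, 0.015], [0, 0, 0]],
    [1, [0.067, -0.001, 0.019], [0, 0, 0]],
    [1, [0.067, -0.001, 0.019], [0, 0, 0]],
    [1, [0.067, -0.001, 0.019], [0, 0, 0]],
    [1, [0.067, -0.001, 0.019], [0, 0, 0]]
  ]
}}

```text
time: 7.12
tool_pos: [521.3, 113.7, 130.5]
tool_rot: [3.14, -0.001, -1.571]
wrist_force: [0.4, 0.4, -0.8]
grip_width: 32.7
```

Run:
```python
from h import *
rel(520.5,113,130,-np.pi/2)
im,d=capture('scene');rel(520.5,113,130,-np.pi/2);save('w','s4.png',im[150:270,290:430],5)
im,d=capture('top');rel(520.5,113,130,-np.pi/2)
```

```text
t 7.12 d [0.0007 0.0008 0.0005] r [ 0.0016 -0.0006 -0.0003] F [ 0.4  0.4 -0.8] w 32.7 [521.3 113.7 130.5] [ 0.58  0.23 -0.45 -0.   -0.89 -0.58]
t 7.17 d [0.0009 0.0008 0.0005] r [ 0.0016 -0.0005  0.0001] F [-0.3 -0.9 -1.1] w 33.0 [521.3 113.9 130.5] [ 0.58  0.23 -0.45 -0.   -0.89 -0.58]
t 7.22 d [0.0009 0.0007 0.0005] r [ 0.0016 -0.0004  0.0002] F [ 0.3  0.6 -0.8] w 32.4 [521.2 113.9 130.5] [ 0.58  0.23 -0.45 -0.   -0.89 -0.58]
```

View pics/s4.png

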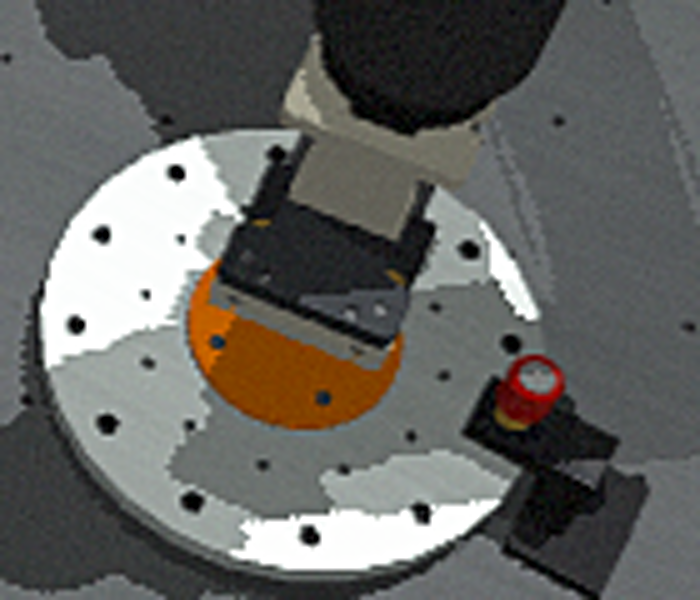

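{"fn": "apply_moves", "kwargs": {
  "deltas": [
    [1, [0.001, 0.001, 0.005], [0, 0, 0]],
    [1, [0.001, 0.001, 0.01], [0, 0, 0]],
    [1, [0.001, 0.001, 0.015], [0, 0, 0]],
    [1, [0.001, 0.001, 0.02], [0, 0, 0]],
    [1, [0.001, 0.001, 0.024], [0, 0, 0]],
    [1, [0.001, 0.001, 0.024], [0, 0, 0]],
    [1, [0.001, 0.001, 0.024], [0, 0, 0]]
  ]
}}

```text
time: 7.8
tool_pos: [520.0, 112.8, 106.1]
tool_rot: [3.139, -0.001, -1.57]
wrist_force: [0.1, 0.2, -0.3]
grip_width: 32.9
```

Run:
```python
from h import *
rel(520.5,113,69,-np.pi/2)
```

```text
t 7.8 d [-0.0002 -0.0006  0.0371] r [ 0.0023 -0.001   0.0003] F [ 0.1  0.2 -0.3] w 32.9 [520.  112.8 106.1] [ 0.58  0.26 -0.48 -0.   -0.83 -0.58]
```

{"fn": "apply_moves", "kwargs": {
  "deltas": [
    [1, [0, 0, 0.004], [0, 0, 0]],
    [1, [0, 0, 0.008], [0, 0, 0]],
    [1, [0, 0, 0.012], [0, 0, 0]],
    [1, [0, 0, 0.016], [0, 0, 0]],
    [1, [0, 0, 0.016], [0, 0, 0]]
  ]
}}

```text
time: 8.22
tool_pos: [519.7, 112.6, 89.1]
tool_rot: [3.138, -0.001, -1.571]
wrist_force: [-0.7, 0.1, -0.3]
grip_width: 32.7
```

Run:
```python
from h import *
rel(520.5,113,69,-np.pi/2)
```

```text
t 8.22 d [-0.0004 -0.0009  0.0201] r [ 0.0032 -0.0014  0.0002] F [-0.7  0.1 -0.3] w 32.7 [519.7 112.6  89.1] [ 0.58  0.28 -0.5  -0.   -0.79 -0.58]
```

{"fn": "apply_moves", "kwargs": {
  "deltas": [
    [1, [0, 0, 0.005], [0, 0, 0]],
    [1, [0, 0, 0.01], [0, 0, 0]],
    [1, [0, 0, 0.015], [0, 0, 0]],
    [1, [0, 0, 0.018], [0, 0, 0]],
    [1, [0, 0, 0.019], [0, 0, 0]],
    [1, [0, 0, 0.019], [0, 0, 0]]
  ]
}}

```text
time: 8.72
tool_pos: [519.6, 112.6, 69.8]
tool_rot: [3.138, -0.002, -1.571]
wrist_force: [1.1, -0.4, -1.6]
grip_width: 33.1
```

Run:
```python
from h import *
rel(520.5,113,69,-np.pi/2)
```

```text
t 8.72 d [-0.0004 -0.0009  0.0008] r [ 0.0035 -0.0017  0.0002] F [ 1.1 -0.4 -1.6] w 33.1 [519.6 112.6  69.8] [ 0.58  0.31 -0.52 -0.   -0.75 -0.58]
```

{"fn": "apply_moves", "kwargs": {
  "deltas": [
    [1, [0, 0, 0.001], [0, 0, 0]],
    [1, [0, 0, 0.001], [0, 0, 0]],
    [0.4, [0, 0, 0.001], [0, 0, 0]],
    [0.3, [0, 0, 0.001], [0, 0, 0]],
    [0.3, [0, 0, 0.001], [0, 0, 0]],
    [0.3, [0, 0, 0.001], [0, 0, 0]],
    [0.3, [0, 0, 0.001], [0, 0, 0]],
    [0.2, [0, 0, 0.001], [0, 0, 0]]
  ]
}}

```text
time: 9.38
tool_pos: [519.6, 112.6, 68.8]
tool_rot: [3.138, -0.002, -1.571]
wrist_force: [0.2, 0.4, -1.2]
grip_width: 63.7
```

Run:
```python
from h import *
rel(520.5,113,69,-np.pi/2)
rel(520.5,180,150,-np.pi/2)
```

```text
t 9.38 d [-0.0004 -0.0009 -0.0002] r [ 0.0036 -0.0017  0.0002] F [ 0.2  0.4 -1.2] w 63.7 [519.6 112.6  68.8] [ 0.58  0.31 -0.52 -0.   -0.75 -0.58]
t 9.38 d [-0.0673 -0.0006 -0.0814] r [ 0.0036 -0.0017  0.0002] F [ 0.2  0.4 -1.2] w 63.7 [519.6 112.6  68.8] [ 0.58  0.31 -0.52 -0.   -0.75 -0.58]
```

{"fn": "apply_moves", "kwargs": {
  "deltas": [
    [0.2, [0, 0, -0.01], [0, 0, 0]],
    [0, [0, 0, -0.03], [0, 0, 0]],
    [0, [0, 0, -0.06], [0, 0, 0]],
    [0, [0, 0, -0.09], [0, 0, 0]],
    [0, [-0.03, 0, -0.11], [0, 0, 0]],
    [0, [-0.07, 0, -0.11], [0, 0, 0]],
    [0, [-0.11, 0, -0.11], [0, 0, 0]],
    [0, [-0.15, 0, -0.11], [0, 0, 0]],
    [0, [-0.175, 0, -0.11], [0, 0, 0]],
    [0, [-0.175, 0, -0.11], [0, 0, 0]]
  ]
}}

```text
time: 10.22
tool_pos: [520.1, 292.2, 179.1]
tool_rot: [3.139, -0.001, -1.567]
wrist_force: [-0.2, -0.7, 0.1]
grip_width: 87.6
```

{"fn": "apply_moves", "kwargs": {
  "deltas": [
    [0, [0, 0, 0], [0, 0, 0]],
    [0, [0, 0, 0], [0, 0, 0]]
  ]
}}

```text
time: 10.38
tool_pos: [520.0, 292.6, 179.5]
tool_rot: [3.139, -0.001, -1.566]
wrist_force: [1.4, -0.3, 1.2]
grip_width: 87.5
```

Run:
```python
from h import *
s=read_state();im,d=capture('wrist');save('w','w5.png',im,1.5);np.savez('w5.npz',im=im,d=d,p=s['tool_pos'],r=s['tool_rot'])
W=wcloud(s,d)
hsv=cv2.cvtColor(im,cv2.COLOR_RGB2HSV)
m=(W[...,2]>98)&(W[...,2]<110)&(abs(W[...,0]-530)<40)&(abs(W[...,1]-222)<35)
P=W[m];print('knob',len(P),fitc(P[:,:2]),np.median(P[:,2]))
m=(W[...,2]>77)&(W[...,2]<86)&(abs(W[...,0]-520)<25)&(abs(W[...,1]-113)<25)
P=W[m];print('sleeve top',len(P),fitc(P[:,:2]),np.median(P[:,2]))
m=(W[...,2]>86)&(W[...,2]<92)&(abs(W[...,0]-520)<25)&(abs(W[...,1]-113)<25)
P=W[m];print('pin',len(P),P.mean(0) if len(P) else 0)
for r in cut_out('wrist','knob'):print(r['score'],r['rect'])
rel(534,223,150,-np.pi/2)
```

```text
knob 936 [532.13170272 224.96026224  12.57375481] 103.87229436576496
sleeve top 104 [519.1639092  114.68737488  16.06205699] 80.77998336448542
pin 0 0
0.57 [221.2, 102.1, 258.2, 138.3]
t 10.48 d [ 0.0686 -0.0137  0.0295] r [ 0.0022 -0.0006  0.0032] F [0.2 0.  0.2] w 87.5 [520.1 291.6 179.5] [ 0.84  0.28 -0.25 -0.   -1.04 -0.83]
```

View pics/w5.png

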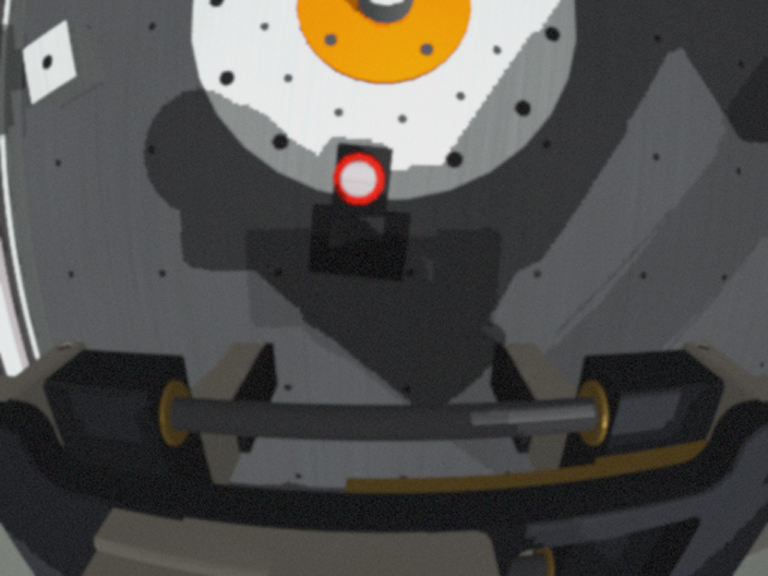

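The wrist view shows the red knob at (358,178) and the sleeve at the top edge at (387,5). I'll check the seating with the fixed cameras.

Run:
```python
from h import *
out=[]
for c,sl in(('scene',np.s_[165:275,290:430]),('top',np.s_[165:260,125:225])):
    im,d=capture(c);out.append(cv2.resize(im[sl],(390,330),interpolation=cv2.INTER_CUBIC))
    W=cloud(c,d)
    m=(W[...,2]>79)&(W[...,2]<95)&(abs(W[...,0]-522)<28)&(abs(W[...,1]-112)<28);P=W[m]
    if len(P):print(c,len(P),fitc(P[:,:2]),np.percentile(P[:,2],[5,50,95,100]))
save('w','s6.png',np.hstack(out))
rel(532.5,224.5,120,-np.pi/2);rel(532.5,224.5,86,-np.pi/2)
```

```text
scene 109 [522.03209012 110.81442528  16.45593171] [79.45082396 81.35234889 86.77219744 89.86835743]
top 77 [519.97565825 111.9468856   16.11759021] [79.23409983 82.22862694 86.34007022 87.84114209]
t 10.58 d [ 0.0668 -0.0122  0.0594] r [ 0.0022 -0.0006  0.0026] F [-0.  -1.4 -0.6] w 87.6 [520.2 291.3 179.4] [ 0.84  0.28 -0.25 -0.   -1.04 -0.83]
t 10.58 d [ 0.0668 -0.0123  0.0934] r [ 0.0022 -0.0006  0.0026] F [-0.  -1.4 -0.6] w 87.6 [520.2 291.3 179.4] [ 0.84  0.28 -0.25 -0.   -1.04 -0.83]
```

View pics/s6.png

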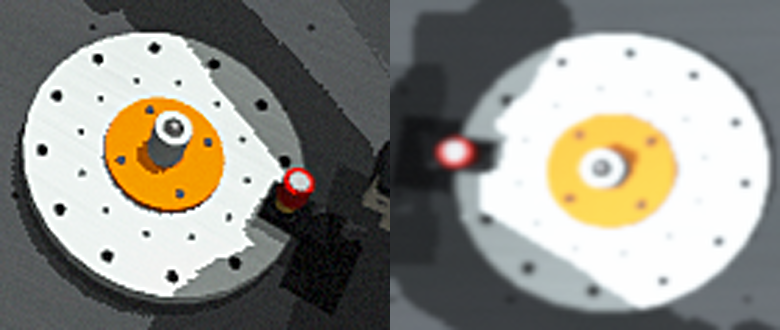

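The sleeve is seated: its top is at about 82 mm, with the pin tip showing through at 88 mm (scene crop (173,128)). Now the knob.

{"fn": "apply_moves", "kwargs": {
  "deltas": [
    [0, [0.03, -0.006, 0.01], [0, 0, 0]],
    [0, [0.055, -0.012, 0.025], [0, 0, 0]],
    [0, [0.067, -0.012, 0.04], [0.002, 0, 0.002]],
    [0, [0.067, -0.012, 0.04], [0.002, 0, 0.002]],
    [0, [0.067, -0.012, 0.04], [0.002, 0, 0.002]],
    [0, [0.067, -0.012, 0.04], [0.002, 0, 0.002]]
  ]
}}

```text
time: 11.08
tool_pos: [532.9, 224.4, 140.3]
tool_rot: [-3.141, -0.0, -1.571]
wrist_force: [-0.3, 0.6, 0.7]
grip_width: 87.5
```

Run:
```python
from h import *
rel(532.5,224.5,87,-np.pi/2)
```

```text
t 11.08 d [-0.0001  0.0005  0.0533] r [-0.0009 -0.0001  0.0002] F [-0.3  0.6  0.7] w 87.5 [532.9 224.4 140.3] [ 0.74  0.29 -0.34  0.   -0.94 -0.74]
```

{"fn": "apply_moves", "kwargs": {
  "deltas": [
    [0, [0, 0, 0.02], [0, 0, 0]],
    [0, [0, 0, 0.04], [0, 0, 0]],
    [0, [0, 0, 0.052], [0, 0, 0]],
    [0, [0, 0, 0.052], [0, 0, 0]],
    [0, [0, 0, 0.052], [0, 0, 0]],
    [0, [0, 0, 0.052], [0, 0, 0]]
  ]
}}

```text
time: 11.58
tool_pos: [533.8, 225.4, 89.7]
tool_rot: [-3.139, 0.001, -1.57]
wrist_force: [0.3, 0.3, 0.4]
grip_width: 87.5
```

Run:
```python
from h import *
rel(532.5,224.5,87,-np.pi/2)
```

```text
t 11.58 d [0.0009 0.0013 0.0027] r [-0.0026  0.0009  0.0011] F [0.3 0.3 0.4] w 87.5 [533.8 225.4  89.7] [ 0.74  0.35 -0.4   0.   -0.82 -0.74]
```

{"fn": "apply_moves", "kwargs": {
  "deltas": [
    [0, [0.001, 0.001, 0.002], [0, 0, 0]],
    [0, [0.001, 0.001, 0.002], [0, 0, 0]],
    [0.5, [0.001, 0.001, 0.002], [0, 0, 0]],
    [1, [0.001, 0.001, 0.002], [0, 0, 0]],
    [1, [0.001, 0.001, 0.002], [0, 0, 0]],
    [1, [0.001, 0.001, 0.002], [0, 0, 0]],
    [1, [0.001, 0.001, 0.002], [0, 0, 0]],
    [1, [0.001, 0.001, 0.002], [0, 0, 0]],
    [1, [0.001, 0.001, 0.002], [0, 0, 0]],
    [1, [0.001, 0.001, 0.002], [0, 0, 0]]
  ]
}}

```text
time: 12.42
tool_pos: [532.8, 224.4, 87.6]
tool_rot: [-3.139, 0.001, -1.57]
wrist_force: [0.3, -0.3, -0.2]
grip_width: 39.9
```

{"fn": "apply_moves", "kwargs": {
  "deltas": [
    [1, [0, 0, 0], [0, 0, 0]],
    [1, [0, 0, 0], [0, 0, 0]],
    [1, [0, 0, 0], [0, 0, 0]],
    [1, [0, 0, 0], [0, 0, 0]],
    [1, [0, 0, 0], [0, 0, 0]],
    [1, [0, 0, 0], [0, 0, 0]]
  ]
}}

```text
time: 12.92
tool_pos: [532.6, 224.4, 87.6]
tool_rot: [-3.139, 0.001, -1.57]
wrist_force: [-2.4, 0.5, 1.3]
grip_width: 25.3
```

Run:
```python
from h import *
rel(532.5,224.5,103,-np.pi/2)
```

```text
t 12.92 d [-0.0001  0.     -0.0154] r [-0.0021  0.0007  0.001 ] F [-2.4  0.5  1.3] w 25.3 [532.6 224.4  87.6] [ 0.74  0.35 -0.4   0.   -0.82 -0.74]
```

The knob is gripped (25.3 mm opening). I'll pull slowly.

{"fn": "apply_moves", "kwargs": {
  "deltas": [
    [1, [0, 0, 0], [0, 0, 0]],
    [1, [0, 0, -0.002], [0, 0, 0]],
    [1, [0, 0, -0.004], [0, 0, 0]],
    [1, [0, 0, -0.006], [0, 0, 0]],
    [1, [0, 0, -0.008], [0, 0, 0]],
    [1, [0, 0, -0.008], [0, 0, 0]]
  ]
}}

```text
time: 13.42
tool_pos: [532.5, 224.4, 95.5]
tool_rot: [-3.14, 0.001, -1.57]
wrist_force: [2.1, 0.6, -9.7]
grip_width: 25.4
```

Run:
```python
from h import *
rel(532.5,224.5,102,-np.pi/2)
```

```text
t 13.42 d [-0.0001 -0.     -0.0065] r [-0.002   0.0007  0.0009] F [ 2.1  0.6 -9.7] w 25.4 [532.5 224.4  95.5] [ 0.74  0.34 -0.39  0.   -0.84 -0.74]
```

{"fn": "apply_moves", "kwargs": {
  "deltas": [
    [1, [0, 0, -0.002], [0, 0, 0]],
    [1, [0, 0, -0.004], [0, 0, 0]],
    [1, [0, 0, -0.005], [0, 0, 0]],
    [1, [0, 0, -0.006], [0, 0, 0]],
    [1, [0, 0, -0.006], [0, 0, 0]],
    [1, [0, 0, -0.006], [0, 0, 0]]
  ]
}}

```text
time: 13.92
tool_pos: [532.5, 224.4, 101.4]
tool_rot: [-3.14, 0.001, -1.57]
wrist_force: [3.6, 1.2, -11.6]
grip_width: 25.4
```

Run:
```python
from h import *
rel(532.5,224.5,102,-np.pi/2)
im,d=capture('scene');save('w','s7.png',im[165:275,310:430],5);W=cloud('scene',d)
hsv=cv2.cvtColor(im,cv2.COLOR_RGB2HSV);m=((hsv[...,0]<8)|(hsv[...,0]>172))&(hsv[...,1]>150)&(abs(W[...,0]-533)<40)&(abs(W[...,1]-224)<40);print(m.sum(),np.round(np.nanpercentile(W[m][:,2],[0,5,50,95,100]),1) if m.sum() else 0)
rel(532.5,224.5,102,-np.pi/2)
```

```text
t 13.92 d [-0.0001 -0.     -0.0006] r [-0.0019  0.0008  0.0008] F [  3.6   1.2 -11.6] w 25.4 [532.5 224.4 101.4] [ 0.74  0.33 -0.39  0.   -0.85 -0.74]
17 [  7.2   7.7 259.2 389.2 430.7]
t 13.97 d [-0.0001 -0.     -0.0006] r [-0.0019  0.0007  0.0009] F [  4.4   2.5 -12.6] w 25.5 [532.5 224.4 101.4] [ 0.74  0.33 -0.39  0.   -0.85 -0.74]
```

View pics/s7.png

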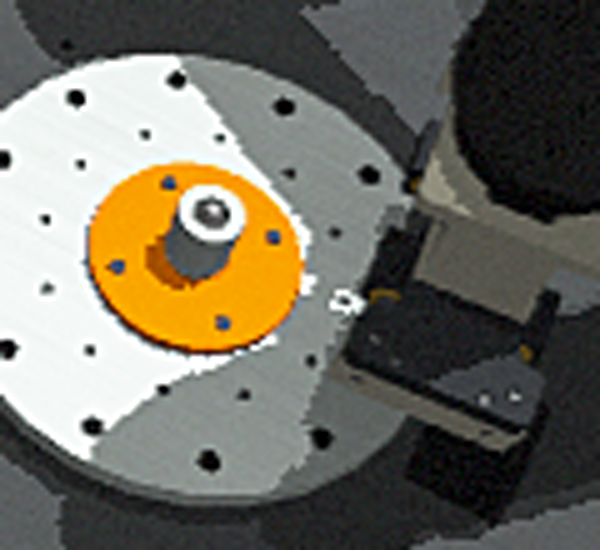

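{"fn": "apply_moves", "kwargs": {
  "deltas": [
    [1, [0, 0, -0.001], [0, 0, 0]],
    [1, [0, 0, -0.001], [0, 0, 0]],
    [1, [0, 0, -0.001], [0, 0, 0]],
    [1, [0, 0, -0.001], [0, 0, 0]],
    [1, [0, 0, -0.001], [0, 0, 0]],
    [1, [0, 0, -0.001], [0, 0, 0]]
  ]
}}

```text
time: 14.47
tool_pos: [532.5, 224.4, 101.7]
tool_rot: [-3.14, 0.001, -1.57]
wrist_force: [5.6, 1.7, -18.0]
grip_width: 25.2
```

Run:
```python
from h import *
for i in range(2):
    capture('top');rel(532.5,224.5,102,-np.pi/2)
```

```text
t 14.52 d [-0.0001 -0.     -0.0003] r [-0.0016  0.0006  0.0006] F [  7.2   2.4 -17.7] w 25.2 [532.5 224.4 101.7] [ 0.74  0.33 -0.39  0.   -0.85 -0.74]
t 14.57 d [-0.0002 -0.     -0.0003] r [-0.0016  0.0006  0.0007] F [  5.7   1.9 -18.1] w 25.4 [532.5 224.3 101.7] [ 0.74  0.33 -0.39  0.   -0.85 -0.74]
```

The force rose to a steady 18 N with only 0.3 mm more travel, so the plunger is at its stop with no slip. I'll hand the job in now.

Run:
```python
from h import *
rel(532.5,224.5,102,-np.pi/2);print(close_job())
```

```text
t 14.57 d [-0.0002 -0.     -0.0003] r [-0.0016  0.0006  0.0007] F [  5.7   1.9 -18.1] w 25.4 [532.5 224.3 101.7] [ 0.74  0.33 -0.39  0.   -0.85 -0.74]
the job is handed in; nothing more can be done
None
```

I slid the 18 mm sleeve down onto the hub, let go of it, then gripped the red knob and pulled the plunger up to its stop. I handed the job in at 14.6 s while still holding it there; no verdict was reported.

- **Which sleeve:** I took the middle one on the mat. Its outside diameter measured about 34–36 mm, against about 28 mm and 40 mm for the other two.
- **Sleeve seating:** after release its top measured 81–82 mm (82 mm expected), with the pin's tip showing through at about 88 mm. It went down with no noticeable force.
- **Sleeve centring:** the cameras disagreed by 2–4 mm on where the sleeve's centre is, so I relied on it sitting over the pin. A sleeve that fits has at most about 1 mm of sideways play.
- **Plunger:** the tool rose about 14 mm with the knob gripped. The pull was about 9.7 N at 8 mm and 12 N near 14 mm, matching the spring. It then rose to a steady 18 N with only 0.3 mm more travel, so the plunger is at its stop and the grip is not slipping.
- **Not checked:** the gripper hid the knob from the scene camera, so the plunger result rests on force and tool position only. I last saw the other two sleeves in place just after lifting the 18 mm one. I did not check the other loose things again at the end, but nothing suggested they were touched.

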